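# Hold the chest lid at 60 degrees for gluing

## Task

I want to re-glue the loose batten under the lid of the wooden chest, working from the far side: stand the fallen glue bottle upright on the blue cutting mat and let go of it, then lift the chest's lid to 60 degrees open and keep holding it there with the gripper's fingers. Finish while still holding the lid, since it falls shut by itself; never let it slam, and leave the other things on the bench where they are.

Things in the scene. Friction and masses are not known exactly. Their poses are not given: they have to be found in the camera images.
- glue_center (a point): the glue bottle, white with a green band and an orange nozzle cap: square body 50 x 50 mm, 82 mm tall, then neck and cap (31 mm wide) and nozzle up to 122 mm overall; 0.18 to 0.29 kg, its centre of mass about 43 mm above its base. This point is the centre of the square body, 41 mm from the base. Its z axis runs from the base to the nozzle; x and y are square to the flat sides. At the start it lies on one flat side on the mat, the nozzle pointing roughly away from the robot.
- glue: the same bottle, origin at the centre of its base, same axes
- mat: blue cutting mat, 300 mm (its x) by 240 mm (its y), 3 mm thick, fixed to the bench; origin under its middle on the bench top. The mat and the chest may be on either side of each other.
- chest: dark wooden chest, 190 mm deep (its x) by 260 mm wide (its y) and 105 mm high under the lid, heavy and fixed on a non-slip pad; origin under its middle. Its front (keyhole) faces +x, away from the robot; its hinges are on its -x side, nearest the robot.
- lid (a joint): opening angle of the lid in rad: 0 shut, 1.047 is 60 degrees open; limits 0 and 1.8. A plain hinge with little friction: the 0.5 to 0.7 kg lid falls shut when let go below about 90 degrees. The lid is 14 mm thick, 196 mm deep, 268 mm wide; its far edge rises and comes back towards the robot as it opens.
- lid_handle (a point): centre of the round brass bar of the lid's bow handle: bar 10 mm in diameter, 106 mm long along the point's y axis (chest's y), on two posts 90 mm apart, its centre 35 mm above the top of the lid and 160 mm from the hinge line measured along the lid, 36 mm short of the lid's far edge. The axes turn with the lid: x from hinge to front edge, z out of the lid's top.
- lid_hinge (a point): point on the hinge line midway along it, 105 mm above the bench, at the chest's back edge; axes turn with the lid, the hinge line runs along y. Seen along y, the handle bar lies 160 mm along the lid's x and 49 mm along its z from here.
- wire_coil: coil of brass wire, 100 mm across, 10 mm high; origin under its middle; a bystander
- trowel: small pointing trowel lying flat, steel blade and pale wooden handle, 240 mm long, x axis towards the blade; a bystander
- screwdriver: screwdriver, 170 mm long, lying along its x axis; a bystander
- brush_pot: blue ceramic pot 76 mm wide, 90 mm high, with brushes standing to 200 mm; origin under its middle; a bystander
- wax_tin: squat round amber jar with aluminium lid, 72 mm wide, 52 mm high; origin under its middle; a bystander
- plane: block plane, 150 x 46 x 55 mm, steel with red cap; a bystander
Mind the look-alikes: they are no part of the job. Leave any purple or turquoise look-alike of the glue alone.

How it is judged:
By the outcome, as a careful person would: the job done as asked, in the order asked, and still so for the second after the job is handed in, while the arm keeps its last pose, push and grip.
It also fails if it takes over 64 s, if anything falls off the work surface, if the arm or the gripper's body presses on something with over 40 N, if the wrist force passes 120 N, or if a joint passes its speed limit or range.

## Robot

A 6-joint arm with a two-finger parallel gripper is mounted at the origin on the work surface. World frame = base frame: x ahead of the robot, y to its left, z up, the work surface at z = 0. Lengths are in mm, angles in degrees, forces in N, time in s.
With the tool pointing down it reaches from about 350 to 850 mm from the base axis. Payload 8.1 kg.
Tool frame: the origin (TCP) lies at the very end of the fingers, on their centre line; the grasp point (between the pads) lies 19 mm behind it; z points along the fingers, y is the line along which they close (so a half turn about z gives the same grasp; the last joint's range is limited). The gripper opens to 85 mm and grips with 20 to 120 N. Pads are 22 mm wide; open, the fingers measure 114 mm over their backs; the gripper's body (76 mm by 85 mm) begins 54 mm behind the grasp point. The pads swing forward as they close: fully open they stand 13 mm farther back than shut.
Start: joints at [-81.669, 7.471, 85.268, -0, 87.261, -4.893], TCP at [137.274, -584.09, 231.292] pointing down, gripper open.
Joint ranges: [-169.43, 169.43], [-51.17, 129.36], [1.28, 143.12], [-76.62, 256.62], [0, 156.53], [-152.29, 152.29]. Speed limits (degrees/s): [136.94, 136.94, 159.86, 180, 180, 180].

## Interface

Orientations are given as [roll, pitch, yaw] about the fixed x, y, z axes, in that order (R = Rz(yaw) Ry(pitch) Rx(roll)).
In Python, from bench import sense, eyes, job, models gives the robot as it stands. The module is installed in compiled form; this text tells all that it offers.
- The arm moves only by the tool apply_moves, never from a script. Its argument "rows" is a list of rows, each a list of 6 numbers: the shift along the tool's x, y, z in mm, then the turn, a rotation vector about the tool's x, y, z in rad. In form: [[dx, dy, dz, rx, ry, rz], ...]. A call has exactly 5 rows; each row shifts and turns the commanded pose from where the row before left it, along the tool's axes as they then stand; what a row does not reach is not made up. A row lasts 1/8 s, in which the tool goes at most 62.5 mm and 10.7 degrees, less where a joint would pass 70% of its speed; a pose out of reach is approached as far as the arm can. A call is refused whole if a number of a shift passes 62.5 or a number of a turn 0.188, either way. A call with a gripper value outside its range is refused whole. "fingers" is the finger opening in mm, from 0 to 85.4, set as the call begins (left out, the last holds). The fingers move at their own pace and stop on an object; "grip_force" is the grip in N (left out, the last holds). Time passes only in rows, so rows that do not move let the fingers close, or fill a call up. It gives the time, the measured TCP pose, the force, the opening and the grip force at its end, in the units of the state.
- sense(): the state, without advancing time (a new reading comes with each control period).
- eyes.snapshot(name): name is "side" or "top" or "wrist"; returns (picture, depth): 384x512x3 uint8, red, green, blue; 384x512 float32, mm along the optical axis (not along the pixel's ray), 0 where there is no reading.
- eyes.get_calibration(name): a dict with "intrinsics" (3x3 intrinsics, pixels), "R" (3x3) and "t" (3): a world point X has camera coordinates R X + t; the wrist camera has in their place "mount" (4x4, takes a point from camera to tool coordinates, whose origin is the TCP and whose axes are the flange's). Camera axes: x right, y down, z forward; pixel columns grow to the right and rows downward; lengths in mm; the calibration is good to about 2 mm. A picture is of the moment at which its call begins: read the wrist's pose just before it. get_calibration takes no time and is no camera call.
- job.hand_in(): hands the job in; it is judged then, once.
Trained networks look in the newest picture that a camera, given by its name, has taken for a name from the list of things; names that differ only in an ending like _2 or _b are one class to them, and where a whole thing is asked for, a point or a joint stands for the part that bears it (a point fixed in the world has none). Each returns a list of dicts, best first, with "confidence" (0 to 1); they miss things now and then, are a little off and sometimes report something else, mostly with a low value. They report only what shows in the picture. A call takes as long as a camera call. They do not tell look-alikes from the thing itself.
- models.boxes_of(name, camera): "xyz" ([x, y, z] in mm, in world coordinates, good to about 4 mm: the middle of the surface that is visible of it).
- models.cut_out(name, camera): "pixels" (384x512 bool, what is visible of it).
- models.place_of(name, camera): "xyz" ([x, y, z] in mm, in world coordinates, good to about 4 mm: a listed point, or the origin of a listed thing).
The state is a dict: "time": time; "joint_pos": joint angles; "qd": joint speeds; "joint_efforts": joint torques, N m; "tool_pos": TCP position; "tcp_rot": TCP orientation; "ft_force": force on the tool from outside, world axes, zero at the start; "wrist_torque": the same for the moment, N m; "finger_gap": finger opening in mm; "grip_force": force on a finger pad.
Only numpy, scipy, OpenCV 4.12 (cv2) and the standard library are available. Lean on these libraries where they do the work, as an engineer would, in place of code of your own. Each camera call takes 0.05 s, during which the arm holds its last target. There are 200 camera calls.

## Working session

There is one attempt and no reset: what is moved stays moved. The work goes in short steps, Python scripts to look and compute and a tool call to move; the robot and the scene stay as the last step left them, time stands still between calls to the robot, and variables do not carry over. Pictures are saved under pics/ and viewed, at most 10 in all, crops included, and the job is handed in when it is done.

Besides the shell and the picture viewer there is one more tool, called after "Call:" as a command line: name --pt "numbers of a row" for each row, then --argument value for the rest. apply_moves: Moves the arm, as the interface text tells. Its arguments: {"type":"object","properties":{"rows":{"type":"array"},"fingers":{"type":"number"},"grip_force":{"type":"number"}},"required":["rows"]}

```bash
mkdir -p pics
python3 - <<'E'
from bench import sense, eyes, models
import cv2, numpy as np
s=sense(); print(s['time'],s['tool_pos'],s['tcp_rot'])
ims=[]
for c in ['side','top']:
    p,d=eyes.snapshot(c); cv2.imwrite(f'pics/{c}0.png',p[:,:,::-1]); np.savez(f'{c}0.npz',p=p,d=d)
    K=eyes.get_calibration(c); np.savez(f'{c}_cal.npz',**K)
    print(c,np.round(-K['R'].T@K['t']),np.round(K['R'],2).tolist())
    for n in ['glue_center','glue','mat','chest','lid_handle','lid_hinge','brush_pot','wax_tin','plane','trowel','screwdriver','wire_coil']:
        print(c,n,[(np.round(r['xyz']).tolist(),round(r['confidence'],2)) for r in models.place_of(n,c)])
E
```

```text
0.0 [ 137.19789886 -583.52265468  230.2266669 ] [-1.79891354e+02 -9.65045411e-03  1.32236940e+01]
side [-118. 1089. 1203.] [[-0.86, -0.51, 0.02], [-0.34, 0.55, -0.76], [0.38, -0.66, -0.65]]
side glue_center [([258.0, 244.0, 30.0], 0.84), ([521.0, 255.0, 29.0], 0.63), ([255.0, 434.0, 26.0], 0.62)]
side glue [([220.0, 221.0, 25.0], 0.78), ([485.0, 243.0, 29.0], 0.61), ([250.0, 473.0, 24.0], 0.59)]
side mat [([536.0, 227.0, 1.0], 0.79), ([532.0, -246.0, 154.0], 0.51)]
side chest [([468.0, -251.0, -1.0], 0.62)]
side lid_handle [([534.0, -250.0, 154.0], 0.94)]
side lid_hinge [([373.0, -232.0, 108.0], 0.97), ([489.0, 518.0, 2.0], 0.23)]
side brush_pot [([767.0, 150.0, -0.0], 0.67)]
side wax_tin [([773.0, -150.0, -3.0], 0.57)]
side plane [([479.0, -601.0, -1.0], 0.6)]
side trowel [([442.0, -507.0, -3.0], 0.41)]
side screwdriver [([446.0, 621.0, 2.0], 0.79)]
side wire_coil [([488.0, 515.0, -0.0], 0.58)]
top [ 270.  -13. 1769.] [[0.02, -1.0, -0.02], [-0.99, -0.02, -0.13], [0.13, 0.02, -0.99]]
top glue_center [([524.0, 262.0, 26.0], 0.91), ([261.0, 432.0, 22.0], 0.88), ([256.0, 248.0, 29.0], 0.63)]
top glue [([246.0, 473.0, 21.0], 0.96), ([224.0, 219.0, 26.0], 0.8), ([490.0, 247.0, 29.0], 0.71)]
top mat [([531.0, 224.0, 1.0], 0.74)]
top chest [([465.0, -241.0, 2.0], 0.58)]
top lid_handle [([535.0, -249.0, 154.0], 0.6)]
top lid_hinge [([372.0, -238.0, 104.0], 0.56)]
top brush_pot [([769.0, 151.0, 2.0], 0.79)]
top wax_tin [([777.0, -153.0, 1.0], 0.81)]
top plane [([481.0, -603.0, 0.0], 0.84), ([534.0, -250.0, 152.0], 0.43)]
top trowel [([447.0, -507.0, 2.0], 0.81)]
top screwdriver [([442.0, 621.0, 2.0], 0.66)]
top wire_coil [([489.0, 518.0, -1.0], 0.7)]
```

View pics/top0.png

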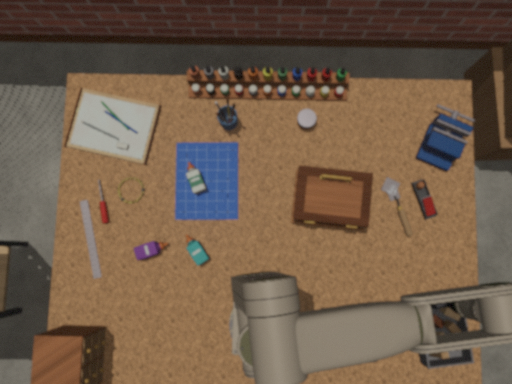

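View pics/side0.png

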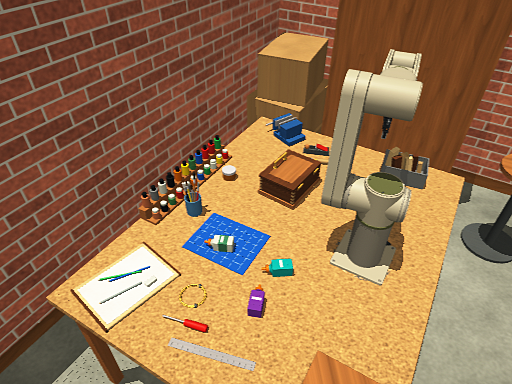

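Candidates: white bottle with the green band on the mat (top px 196,179; side 222,243), purple bottle (top 148,250), turquoise bottle (top 198,252). I choose the white one on the mat, and will check it in a close crop.

```bash
cat > h.py <<'E'
import numpy as np, cv2
from scipy.spatial.transform import Rotation as Ro, Slerp
from bench import sense, eyes, models
def pose(s=None):
    s=s or sense(); return np.array(s['tool_pos']), Ro.from_euler('xyz',s['tcp_rot'],degrees=True)
def tool(zdir,ydir):
    z=np.array(zdir,float); z/=np.linalg.norm(z); y=np.array(ydir,float); y-=z*(y@z); y/=np.linalg.norm(y)
    return Ro.from_matrix(np.c_[np.cross(y,z),y,z])
def rows(ways,start=None):
    """ways: list of (pos,Rot,n); prints rounded rows, in calls of 5"""
    p,R=start or pose(); out=[]
    for tp,tR,n in ways:
        tp=np.array(tp,float)
        for k in range(n,0,-1):
            d=np.round(R.inv().apply((tp-p)/k)); r=np.round((R.inv()*tR).as_rotvec()/k,3)
            out.append([int(v) for v in d]+r.tolist()); p=p+R.apply(d); R=R*Ro.from_rotvec(r)
    while len(out)%5: out.append([0]*6)
    for i in range(0,len(out),5): print(str(out[i:i+5]).replace(' ',''))
    a=np.array(out); print('max',abs(a[:,:3]).max(),np.linalg.norm(a[:,:3],axis=1).max(),np.degrees(np.linalg.norm(a[:,3:],axis=1).max()),'end',p.round(1),R.as_euler('xyz',degrees=True).round(1))
def world(px,d,c):
    "px Nx2 (col,row), depth N"
    K=eyes.get_calibration(c); uv=np.c_[px,np.ones(len(px))]@np.linalg.inv(K['intrinsics']).T*np.asarray(d)[:,None]
    if 'mount' in K:
        M=np.array(K['mount']); p,R=pose(); return R.apply(uv@M[:3,:3].T+M[:3,3])+p
    return (uv-K['t'])@K['R']
def cloud(mask,depth,c):
    v,u=np.nonzero(mask&(depth>0)); return world(np.c_[u,v],depth[v,u],c)
E
python3 - <<'E'
from h import *
z=np.load('top0.npz'); p=z['p']; crop=cv2.resize(p[130:215,165:250],(510,510),interpolation=cv2.INTER_CUBIC)
cv2.imwrite('pics/crop0.png',crop[:,:,::-1])
eyes.snapshot('top')
for r in models.cut_out('glue','top'):
    w=cloud(r['pixels'],z['d'],'top'); 
    print(r['confidence'],len(w),np.median(w,0).round())
    if 400<np.median(w,0)[0]<600 :
        q=w[w[:,2]>10]; print('z',np.percentile(q[:,2],[10,50,90]).round(), cv2.minAreaRect(q[:,:2].astype(np.float32)))
        u,s,v=np.linalg.svd(q[:,:2]-q[:,:2].mean(0)); print('axis',np.degrees(np.arctan2(v[0,1],v[0,0])))
for r in models.cut_out('chest','top')[:2]:
    w=cloud(r['pixels'],z['d'],'top'); q=w[(w[:,2]>100)&(w[:,2]<135)]; print(r['confidence'],cv2.minAreaRect(q[:,:2].astype(np.float32)))
for r in models.cut_out('lid_handle','top')[:1]:
    w=cloud(r['pixels'],z['d'],'top'); print(len(w),cv2.minAreaRect(w[:,:2].astype(np.float32)),cv2.minAreaRect(w[w[:,2]>140][:,:2].astype(np.float32)))
E
```

```text
0.79 424 [259. 251.  48.]
0.69 188 [486. 516.   8.]
z [11. 13. 17.] ((485.67578125, 518.7926025390625), (94.47825622558594, 97.95362091064453), 30.480253219604492)
axis 96.58370410696836
0.66 404 [525. 266.  51.]
z [35. 51. 57.] ((536.8419799804688, 270.858154296875), (117.28347778320312, 50.69667053222656), 23.399810791015625)
axis -156.4653209281431
0.57 395 [262. 429.  48.]
0.63 ((464.3636169433594, -240.7939910888672), (268.63336181640625, 203.12950134277344), 84.96538543701172)
4101 ((464.1487121582031, -253.3360137939453), (295.852294921875, 201.8095245361328), 83.72398376464844) ((528.7029418945312, -246.70166015625), (106.21923828125, 10.822364807128906), 85.19361114501953)
```

View pics/crop0.png

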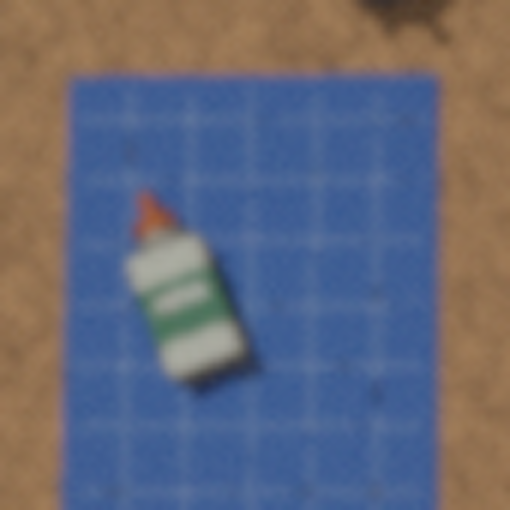

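The crop shows the white bottle with its green band (200,300) and orange nozzle (150,210) pointing away, so it is the right one.

Run:
```python
from h import *
a=np.array([.918,.397,0]); y=[a[1],-a[0],0]; t=np.radians(25)
G=tool(-np.sin(t)*a-[0,0,np.cos(t)],y)
g=np.array([535,270,28]); zt=G.as_matrix()[:,2]
rows([([420,-100,280],tool([0,0,-1],y),10),(g+zt*19-zt*130,G,10)])
```

```text
[[39,-41,-5,-0.0,0.0,-0.018],[39,-40,-5,-0.0,0.0,-0.018],[40,-39,-5,-0.0,0.0,-0.018],[41,-38,-5,-0.0,0.0,-0.018],[41,-38,-5,-0.0,-0.0,-0.018]]
[[42,-37,-5,-0.0,-0.0,-0.017],[43,-36,-5,-0.0,-0.0,-0.018],[43,-36,-5,-0.0,-0.0,-0.017],[44,-35,-4,-0.0,-0.0,-0.018],[45,-34,-5,-0.0,-0.0,-0.017]]
[[30,-29,15,-0.0,-0.044,-0.0],[31,-29,14,-0.0,-0.044,-0.0],[31,-29,12,-0.0,-0.044,-0.0],[32,-30,11,-0.0,-0.043,-0.0],[32,-29,10,-0.0,-0.044,-0.0]]
[[32,-30,8,-0.0,-0.043,-0.0],[33,-29,7,-0.0,-0.044,-0.0],[33,-30,6,-0.0,-0.043,-0.0],[33,-29,4,-0.0,-0.044,-0.0],[34,-30,3,-0.0,-0.043,-0.0]]
max 45.0 56.806689746895124 2.521014298575622 end [578.3 288.9 128.2] [-180.    25.    23.4]
```

Call:
apply_moves --pt "39 -41 -5 0 0 -0.018" --pt "39 -40 -5 0 0 -0.018" --pt "40 -39 -5 0 0 -0.018" --pt "41 -38 -5 0 0 -0.018" --pt "41 -38 -5 0 0 -0.018" --fingers 85 --grip_force 60

```text
time: 2.12
tool_pos: [279.2, -340.7, 256.6]
tcp_rot: [180.0, -0.0, 18.4]
ft_force: [0.6, -0.4, -0.0]
finger_gap: 84.5
grip_force: 0.0
```

Call:
apply_moves --pt "42 -37 -5 0 0 -0.017" --pt "43 -36 -5 0 0 -0.018" --pt "43 -36 -5 0 0 -0.017" --pt "44 -35 -4 0 0 -0.018" --pt "45 -34 -5 0 0 -0.017"

```text
time: 2.75
tool_pos: [420.7, -98.0, 280.8]
tcp_rot: [180.0, -0.0, 23.4]
ft_force: [-0.2, -0.8, 0.6]
finger_gap: 85.3
grip_force: 0.0
```

Call:
apply_moves --pt "30 -29 15 0 -0.044 0" --pt "31 -29 14 0 -0.044 0" --pt "31 -29 12 0 -0.044 0" --pt "32 -30 11 0 -0.043 0" --pt "32 -29 10 0 -0.044 0"

```text
time: 3.38
tool_pos: [500.6, 95.4, 204.5]
tcp_rot: [180.0, 12.6, 23.4]
ft_force: [0.5, -0.1, 0.9]
finger_gap: 85.0
grip_force: 0.0
```

Tracking is good.

Call:
apply_moves --pt "32 -30 8 0 -0.043 0" --pt "33 -29 7 0 -0.044 0" --pt "33 -30 6 0 -0.043 0" --pt "33 -29 4 0 -0.044 0" --pt "34 -30 3 0 -0.043 0"

```text
time: 4.0
tool_pos: [578.8, 290.1, 127.7]
tcp_rot: [180.0, 25.0, 23.4]
ft_force: [0.4, -0.0, 0.8]
finger_gap: 85.0
grip_force: 0.0
```

Run:
```python
from h import *
P=pose(); print(P[0],P[1].as_euler('xyz',degrees=True))
p,d=eyes.snapshot('wrist'); cv2.imwrite('pics/w1.png',p[:,:,::-1])
for r in models.cut_out('glue','wrist')[:2]:
    w=cloud(r['pixels'],d,'wrist'); q=w[(w[:,2]>12)&(w[:,2]<70)]
    print(r['confidence'],len(q),np.percentile(q[:,2],[5,50,95]).round(),cv2.minAreaRect(q[:,:2].astype(np.float32)))
    t=q[q[:,2]>47]; print(cv2.minAreaRect(t[:,:2].astype(np.float32)))
for n in ['glue','glue_center']: print([(r['xyz'],r['confidence']) for r in models.place_of(n,'wrist')])
```

```text
[578.82342206 290.1308556  127.74276901] [179.98626996  25.01820826  23.3573409 ]
0.84 8334 [22. 45. 47.] ((539.2955322265625, 271.2184143066406), (120.29385375976562, 50.52339172363281), 23.512508392333984)
((512.2166748046875, 259.6950378417969), (53.044219970703125, 44.608211517333984), 23.769107818603516)
0.72 2272 [15. 34. 46.] ((270.9805603027344, 258.1690979003906), (118.59075927734375, 50.488983154296875), 35.53767776489258)
((0.0, 0.0), (0.0, 0.0), 0.0)
[([483.6, 244.3, 24.8], 0.56)]
[([255.7, 245.0, 25.6], 0.92), ([261.7, 438.4, 29.4], 0.92), ([521.6, 261.8, 26.6], 0.62), ([486.3, 247.6, 24.2], 0.4)]
```

View pics/w1.png

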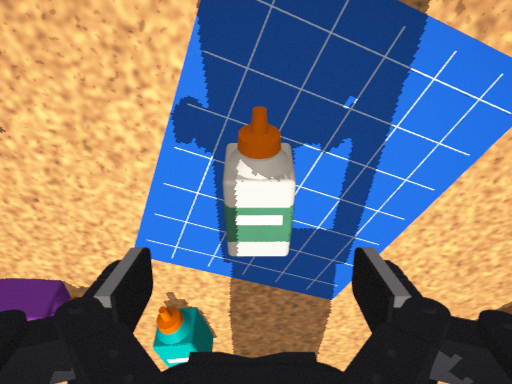

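The wrist picture shows the white bottle at (260,190), centred between the open fingers, with its nozzle forward; turquoise is at (180,340) and purple at (30,310). Approach now.

Run:
```python
from h import *
a=np.array([.917,.399,0]); y=[a[1],-a[0],0]; t=np.radians(25)
G=tool(-np.sin(t)*a-[0,0,np.cos(t)],y); g=np.array([536,270,28]); zt=G.as_matrix()[:,2]
rows([(g+zt*19,G,5)])
p=g+zt*19; print('up')
U=tool(np.cos(t)*a-[0,0,np.sin(t)],y); S=Slerp([0,1],Ro.concatenate([G,U]))
h=g+[0,0,75]; w=[(h+zt*19,G,5)]
for k in range(1,11):
    R=S(k/10); w.append((h+R.as_matrix()[:,2]*19,R,1))
rows(w,(p,G))
```

```text
[[0,0,25,-0.0,0.001,-0.0],[0,0,25,-0.0,0.001,-0.0],[0,0,25,-0.0,0.001,-0.0],[0,0,26,-0.0,0.0,-0.001],[0,1,25,-0.0,0.001,-0.0]]
max 26.0 26.0 0.057295779513082325 end [528.8 266.8  11.2] [-180.    25.    23.5]
up
[[-6,0,-14,0.0,0.0,0.0],[-6,0,-13,0.0,0.0,-0.0],[-7,0,-14,0.0,0.0,-0.0],[-6,0,-13,0.0,0.0,-0.0],[-7,0,-14,0.0,0.0,-0.0]]
[[3,0,0,0.0,0.157,0.0],[3,0,0,-0.0,0.157,-0.0],[3,0,-1,0.0,0.157,-0.0],[3,0,0,-0.0,0.157,-0.0],[3,0,0,-0.0,0.157,0.0]]
[[3,0,0,-0.0,0.157,0.0],[3,0,0,-0.0,0.158,0.0],[3,0,-1,-0.0,0.157,0.0],[3,0,0,-0.0,0.157,0.0],[3,0,0,-0.0,0.157,0.0]]
max 14.0 15.652475842498529 9.052733163067007 end [551.8 276.9  94.9] [180.  -65.   23.5]
```

Call:
apply_moves --pt "0 0 25 0 0 0" --pt "0 0 25 0 0 0" --pt "0 0 25 0 0 0" --pt "0 0 25 0 0 0" --pt "0 0 26 0 0 0"

```text
time: 4.82
tool_pos: [530.7, 266.9, 16.6]
tcp_rot: [180.0, 24.7, 23.3]
ft_force: [-0.1, -0.3, 0.2]
finger_gap: 85.0
grip_force: 0.0
```

Call:
apply_moves --pt "0 0 0 0 0 0" --pt "0 0 0 0 0 0" --pt "0 0 0 0 0 0" --pt "0 0 0 0 0 0" --pt "0 0 0 0 0 0" --fingers 30 --grip_force 60

```text
time: 5.45
tool_pos: [531.8, 268.1, 17.1]
tcp_rot: [179.9, 24.7, 23.3]
ft_force: [0.2, -2.8, 9.0]
finger_gap: 49.1
grip_force: 62.9
```

Call:
apply_moves --pt "-6 0 -14 0 0 0" --pt "-6 0 -13 0 0 0" --pt "-7 0 -14 0 0 0" --pt "-6 0 -13 0 0 0" --pt "-7 0 -14 0 0 0"

```text
time: 6.08
tool_pos: [529.1, 267.7, 90.2]
tcp_rot: [-180.0, 25.0, 23.4]
ft_force: [0.6, -0.4, -2.1]
finger_gap: 49.4
grip_force: 62.2
```

Call:
apply_moves --pt "3 0 0 0 0.157 0" --pt "3 0 0 0 0.157 0" --pt "3 0 -1 0 0.157 0" --pt "3 0 0 0 0.157 0" --pt "3 0 0 0 0.157 0"

```text
time: 6.7
tool_pos: [542.9, 273.6, 89.8]
tcp_rot: [180.0, -20.3, 23.4]
ft_force: [0.0, 0.1, -2.8]
finger_gap: 49.5
grip_force: 62.2
```

Call:
apply_moves --pt "3 0 0 0 0.157 0" --pt "3 0 0 0 0.158 0" --pt "3 0 -1 0 0.157 0" --pt "3 0 0 0 0.157 0" --pt "3 0 0 0 0.157 0"

```text
time: 7.32
tool_pos: [550.7, 285.8, 143.4]
tcp_rot: [179.4, -59.6, 23.4]
ft_force: [0.2, -0.8, -1.9]
finger_gap: 49.6
grip_force: 65.4
```

Run:
```python
from h import *
s=sense(); P=pose(s); print(P[0],P[1].as_euler('xyz',degrees=True),s['joint_pos'],s['ft_force'])
p,d=eyes.snapshot('side'); cv2.imwrite('pics/s2.png',cv2.resize(p[150:290,150:310],(640,560),interpolation=cv2.INTER_CUBIC)[:,:,::-1])
for r in models.cut_out('glue','side')[:3]:
    w=cloud(r['pixels'],d,'side'); m=np.median(w,0); print(r['confidence'],m.round())
    if m[0]>400 and m[1]<450: np.save('g.npy',w); print(np.percentile(w,[1,5,50,95,99],axis=0).round())
```

```text
[550.73472705 285.76324459 143.4107056 ] [179.42975031 -59.64490904  23.44857874] [ 22.5892908  -23.18200439 143.13031995  22.90716959   0.43995876
  66.65919857] [ 0.15555767 -0.76943741 -1.88982847]
0.85 [256. 263.  44.]
0.84 [257. 449.  47.]
0.83 [535. 299. 174.]
[[510. 264.  99.]
 [514. 272. 104.]
 [535. 299. 174.]
 [549. 313. 199.]
 [553. 315. 209.]]
```

View pics/s2.png

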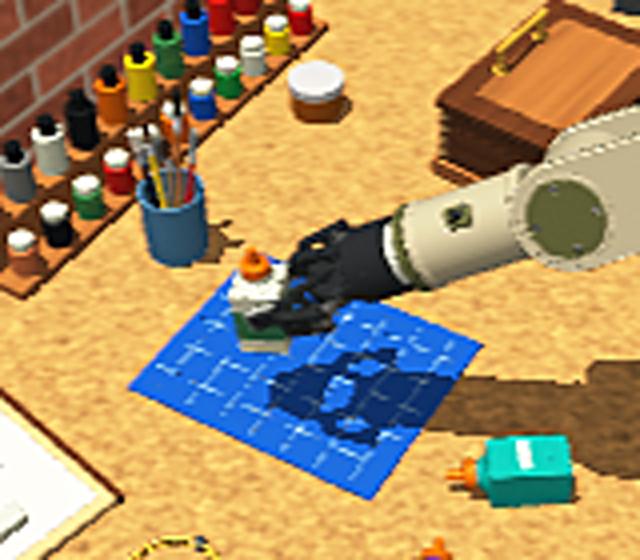

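The side crop shows the bottle held nozzle-up but still slightly tilted (260,290). The arm reached its wrist and elbow limits (q5≈0, q3 max), so I back off and check the kinematics for a better tilt.

Run:
```python
from h import *
a=np.array([.917,.399,0]); y=[a[1],-a[0],0]
def D(t): t=np.radians(t); return tool(np.sin(t)*a-[0,0,np.cos(t)],y)
R=D(30); rows([(np.array([590,298,130])+R.as_matrix()[:,2]*19,R,5)])
```

```text
[[-3,0,12,0.003,-0.108,-0.001],[-2,1,12,0.003,-0.107,-0.001],[0,0,12,0.003,-0.108,-0.001],[1,1,12,0.003,-0.107,-0.0],[3,1,12,0.002,-0.108,-0.001]]
max 12.0 12.409673645990857 6.1905962015008775 end [599.1 301.5 113.9] [180.  -30.   23.5]
```

Call:
apply_moves --pt "-3 0 12 0.003 -0.108 0" --pt "-2 1 12 0.003 -0.107 0" --pt "0 0 12 0.003 -0.108 0" --pt "1 1 12 0.003 -0.107 0" --pt "3 1 12 0.002 -0.108 0"

```text
time: 8.05
tool_pos: [592.5, 302.6, 107.9]
tcp_rot: [-179.5, -30.6, 23.6]
ft_force: [0.2, 0.6, -2.2]
finger_gap: 49.5
grip_force: 65.3
```

Run:
```python
from h import *
from scipy.optimize import least_squares
s=sense(); print(s['tool_pos'],s['tcp_rot'],s['joint_pos'],s['qd'])
data=[([-81.669,7.471,85.268,0,87.261,-4.893],[137.274,-584.09,231.292],[180,0,13.2236940]),
([22.5892908,-23.18200439,143.13031995,22.90716959,0.43995876,66.65919857],[550.73472705,285.76324459,143.4107056],[179.42975031,-59.64490904,23.44857874]),
(list(s['joint_pos']),list(s['tool_pos']),list(s['tcp_rot']))]
def fk(q,v):
    q=np.radians(q); a1,h,a2,d4,L,a3=v
    Z=lambda t:Ro.from_rotvec([0,0,t]); Y=lambda t:Ro.from_rotvec([0,t,0])
    R1=Z(q[0]); R2=R1*Y(q[1]); R3=R2*Y(q[2]); R5=R3*Z(q[3])*Y(q[4]); R6=R5*Z(q[5])
    p=R1.apply([a1,0,h])+R2.apply([0,0,a2])+R3.apply([a3,0,d4])+R5.apply([0,0,L]); return p,R6
f=lambda v:np.concatenate([fk(q,v)[0]-p for q,p,_ in data]+[.02*(v-[50,400,400,400,250,0])])
r=least_squares(f,[50,400,400,400,250,0]); print(r.x.round(1),r.fun[:9].round(1))
for q,p,e in data: print(fk(q,r.x)[1].as_euler('xyz',degrees=True).round(1),np.round(e,1), (fk(q,r.x)[1].inv()*Ro.from_euler('xyz',e,degrees=True)).as_rotvec(degrees=True).round(1))
np.save('kin.npy',r.x)
```

```text
[592.52131129 302.61527372 107.85312683] [-179.53011455  -30.58265992   23.55836367] [ 21.92552582  -1.93150115 114.00998983   2.14234063  37.37989794
  86.89132787] [ -0.42780195  45.28319748 -55.91195635  -3.72615988  59.96984776
   3.03496395]
[-46.5 358.  402.8 596.  406.4  90.2] [-50.8  -6.5   1.1  18.5 -47.6   3.8  20.8 -45.8  -4.8]
[180.    0.  103.2] [180.    0.   13.2] [-0. -0. 90.]
[120.4   0.3 113. ] [179.4 -59.6  23.4] [ 0.  0. 90.]
[149.4  -0.4 113.8] [-179.5  -30.6   23.6] [ 0.  0. 90.]
```

```bash
cat > kin.py <<'E'
from h import *
Z=lambda t:Ro.from_rotvec([0,0,t]); Y=lambda t:Ro.from_rotvec([0,t,0])
def fk(q,v):
    q=np.radians(q); a1,h,a2,d4,L,a3,b=v
    R1=Z(q[0]); R2=R1*Y(q[1]); R3=R2*Y(q[2]); R5=R3*Z(q[3])*Y(q[4]); R6=R5*Z(q[5]+np.pi/2)
    return R1.apply([a1,b,h])+R2.apply([0,0,a2])+R3.apply([a3,0,d4])+R5.apply([0,0,L]), R6
E
python3 - <<'E'
from kin import *
from scipy.optimize import least_squares
s=sense()
data=[([-81.669,7.471,85.268,0,87.261,-4.893],[137.274,-584.09,231.292]),
([22.5892908,-23.18200439,143.13031995,22.90716959,0.43995876,66.65919857],[550.73472705,285.76324459,143.4107056]),
(s['joint_pos'],s['tool_pos'])]
x0=np.array([0,450,450,450,270,0,50.])
w=np.array([.1,.02,.02,.02,.02,.1,.02])
f=lambda v:np.concatenate([fk(q,v)[0]-p for q,p in data]+[w*(v-x0)])
r=least_squares(f,x0); print(r.x.round(1),r.fun.round(1)); np.save('kin.npy',r.x); v=r.x
# feasibility
a=np.array([.917,.399,0]); y=[a[1],-a[0],0]
lo=np.array([-169,-51,1.3,-76,0,-152]);hi=np.array([169,129,143,256,156,152])
for t in [25,35,40,45,50]:
  for ext in [0,50,100]:
    res=[]
    for name,zt,p in [('lie',(-np.sin(np.radians(t)),-np.cos(np.radians(t))),np.array([536,270,28.])+ext*a),('up',(np.cos(np.radians(t)),-np.sin(np.radians(t))),np.array([536,270,60.])+ext*a)]:
        R=tool(zt[0]*a+[0,0,zt[1]],y); tp=p+R.as_matrix()[:,2]*19
        g=lambda q:np.r_[fk(q,v)[0]-tp,200*(fk(q,v)[1].inv()*R).as_rotvec()]
        best=min((least_squares(g,q0,bounds=(lo,hi)) for q0 in ([25,20,100,0,60,90],[25,-10,130,0,20,90],[25,0,120,170,20,-90])),key=lambda o:o.cost)
        res.append((name,round(best.cost,1),best.x.round().tolist()))
    print(t,ext,res)
E
```

```text
[  8.8 288.6 373.  542.1 357.4  44.   51.3] [-0.1  1.1 -0.  -0.1 -0.  -1.3  1.1  0.3  1.4  0.9 -3.2 -1.5  1.8  1.7
  4.4  0. ]
25 0 [('lie', np.float64(0.0), [22.0, 41.0, 71.0, -1.0, 94.0, 89.0]), ('up', np.float64(41.5), [21.0, -1.0, 143.0, 176.0, 27.0, -88.0])]
25 50 [('lie', np.float64(0.0), [22.0, 48.0, 59.0, -1.0, 98.0, 89.0]), ('up', np.float64(0.0), [21.0, 6.0, 137.0, 174.0, 28.0, -86.0])]
25 100 [('lie', np.float64(0.0), [22.0, 57.0, 45.0, -1.0, 103.0, 89.0]), ('up', np.float64(0.0), [21.0, 12.0, 129.0, 175.0, 26.0, -86.0])]
35 0 [('lie', np.float64(0.0), [22.0, 50.0, 59.0, -1.0, 106.0, 89.0]), ('up', np.float64(0.0), [20.0, -8.0, 142.0, 163.0, 9.0, -75.0])]
35 50 [('lie', np.float64(0.0), [22.0, 59.0, 45.0, -1.0, 111.0, 89.0]), ('up', np.float64(0.0), [21.0, 0.0, 134.0, 166.0, 9.0, -78.0])]
35 100 [('lie', np.float64(0.0), [22.0, 70.0, 27.0, -1.0, 118.0, 89.0]), ('up', np.float64(0.0), [21.0, 7.0, 126.0, 167.0, 9.0, -78.0])]
40 0 [('lie', np.float64(0.0), [22.0, 55.0, 53.0, -1.0, 112.0, 89.0]), ('up', np.float64(0.0), [21.0, -9.0, 139.0, 78.0, 2.0, 10.0])]
40 50 [('lie', np.
[... 359 characters left out ...]
136.0, 13.0, 9.0, 75.0])]
45 50 [('lie', np.float64(0.0), [22.0, 71.0, 29.0, -1.0, 125.0, 89.0]), ('up', np.float64(0.0), [21.0, -1.0, 128.0, 12.0, 8.0, 76.0])]
45 100 [('lie', np.float64(32.8), [22.0, 87.0, 1.0, -1.0, 135.0, 89.0]), ('up', np.float64(0.0), [21.0, 6.0, 120.0, 11.0, 8.0, 78.0])]
50 0 [('lie', np.float64(0.0), [22.0, 66.0, 40.0, -1.0, 124.0, 89.0]), ('up', np.float64(0.0), [21.0, -8.0, 132.0, 6.0, 16.0, 82.0])]
50 50 [('lie', np.float64(0.0), [22.0, 79.0, 18.0, -1.0, 133.0, 89.0]), ('up', np.float64(0.0), [21.0, -0.0, 125.0, 6.0, 16.0, 83.0])]
50 100 [('lie', np.float64(225.6), [22.0, 88.0, 1.0, -1.0, 136.0, 89.0]), ('up', np.float64(0.0), [21.0, 7.0, 117.0, 5.0, 16.0, 84.0])]
```

Run:
```python
from kin import *
from scipy.optimize import least_squares
v=np.load('kin.npy'); lo=np.array([-169,-51,1.3,-76,0,-152]);hi=np.array([169,129,143,256,156,152])
for az in [-60,-30,-10,60,80,100]:
  for P in [(560,230),(600,250),(620,200)]:
    a=np.array([np.cos(np.radians(az)),np.sin(np.radians(az)),0]); y=[a[1],-a[0],0]; t=np.radians(25)
    q=np.array([22,-2,114,2,37,87.]); out=[]
    for tt,z in [(30,130),(45,130),(65,130),(65,60)]:
        R=tool(np.sin(np.radians(tt))*a-[0,0,np.cos(np.radians(tt))],y); tp=np.array([*P,z])+R.as_matrix()[:,2]*19
        g=lambda q:np.r_[fk(q,v)[0]-tp,200*(fk(q,v)[1].inv()*R).as_rotvec()]
        o=least_squares(g,np.clip(q,lo+.01,hi-.01),bounds=(lo,hi)); q=o.x; out.append((round(o.cost,1),q.round().tolist()))
    print(az,P,out[0],out[2],out[3])
```

```text
-60 (560, 230) (np.float64(5123.1), [19.0, 5.0, 101.0, -9.0, 65.0, 152.0]) (np.float64(15648.6), [29.0, 5.0, 102.0, -32.0, 66.0, 152.0]) (np.float64(17320.7), [25.0, 8.0, 107.0, -28.0, 56.0, 152.0])
-60 (600, 250) (np.float64(5216.6), [20.0, 13.0, 92.0, -10.0, 67.0, 152.0]) (np.float64(15340.0), [31.0, 17.0, 89.0, -35.0, 72.0, 152.0]) (np.float64(17082.4), [28.0, 19.0, 94.0, -30.0, 63.0, 152.0])
-60 (620, 200) (np.float64(4036.4), [17.0, 13.0, 93.0, -12.0, 66.0, 152.0]) (np.float64(13684.5), [25.0, 13.0, 95.0, -34.0, 66.0, 152.0]) (np.float64(15323.9), [22.0, 15.0, 99.0, -31.0, 57.0, 152.0])
-30 (560, 230) (np.float64(376.4), [27.0, 1.0, 108.0, -22.0, 56.0, 152.0]) (np.float64(6231.3), [27.0, -12.0, 125.0, -39.0, 38.0, 152.0]) (np.float64(7598.4), [24.0, -6.0, 126.0, -37.0, 31.0, 152.0])
-30 (600, 250) (np.float64(365.2), [27.0, 8.0, 101.0, -23.0, 57.0, 152.0]) (np.float64(6325.5), [28.0, -3.0, 116.0, -39.0, 40.0, 152.0]) (np.float64(7649.7), [25.0, 3.0, 117.0, -37.0, 33.0, 152.0])
-30 (620, 200) (np.float64(125.0), [23.0, 7.0, 103.0, -25.0, 55.0, 152.0]) (np.float64(5264.2), [23.0, 
[... 1669 characters left out ...]
.0, 32.0, 69.0, -3.0]) (np.float64(0.0), [-15.0, 24.0, 102.0, 67.0, 80.0, -35.0]) (np.float64(0.0), [-15.0, 32.0, 101.0, 68.0, 77.0, -42.0])
100 (560, 230) (np.float64(0.0), [1.0, 14.0, 97.0, 30.0, 77.0, -18.0]) (np.float64(0.0), [-11.0, 29.0, 95.0, 58.0, 92.0, -40.0]) (np.float64(0.0), [-11.0, 37.0, 94.0, 58.0, 89.0, -45.0])
100 (600, 250) (np.float64(0.0), [3.0, 20.0, 89.0, 31.0, 77.0, -16.0]) (np.float64(0.0), [-9.0, 34.0, 88.0, 59.0, 92.0, -37.0]) (np.float64(0.0), [-9.0, 41.0, 87.0, 59.0, 88.0, -42.0])
100 (620, 200) (np.float64(0.0), [-2.0, 22.0, 87.0, 30.0, 80.0, -19.0]) (np.float64(0.0), [-13.0, 37.0, 83.0, 57.0, 95.0, -37.0]) (np.float64(0.0), [-13.0, 44.0, 82.0, 57.0, 92.0, -42.0])
```

```bash
cat >> h.py <<'E'
def D(t,az):
    t,az=np.radians([t,az]); a=np.array([np.cos(az),np.sin(az),0]); return tool(np.sin(t)*a-[0,0,np.cos(t)],[a[1],-a[0],0])
def W(P,t,az,n): R=D(t,az); return (np.array(P,float)+R.as_matrix()[:,2]*19,R,n)
E
python3 - <<'E'
from h import *
rows([W((570,260,130),30,65,5),W((570,260,130),48,65,3),W((570,260,130),65,65,2),W((570,260,75),65,65,5)])
E
```

```text
[[-5,5,-4,0.071,-0.002,-0.125],[-5,4,-4,0.072,-0.003,-0.125],[-6,3,-5,0.071,-0.002,-0.125],[-6,1,-5,0.071,-0.003,-0.125],[-5,1,-5,0.072,-0.002,-0.124]]
[[2,0,0,-0.0,0.105,-0.0],[2,0,0,0.0,0.105,-0.0],[2,0,0,0.0,0.104,-0.0],[3,0,-1,0.0,0.148,-0.0],[2,0,0,0.0,0.149,-0.0]]
[[-10,0,5,0.0,-0.0,-0.0],[-10,0,5,0.0,-0.0,-0.0],[-10,0,5,0.0,-0.0,-0.0],[-10,0,4,0.0,-0.0,-0.0],[-10,0,5,0.0,-0.0,-0.0]]
max 10.0 11.180339887498949 8.537071147449266 end [577.6 275.9  66.6] [-180.  -65.   65.]
```

Call:
apply_moves --pt "-5 5 -4 0.071 -0.002 -0.125" --pt "-5 4 -4 0.072 -0.003 -0.125" --pt "-6 3 -5 0.071 -0.002 -0.125" --pt "-6 1 -5 0.071 -0.003 -0.125" --pt "-5 1 -5 0.072 -0.002 -0.124"

```text
time: 8.68
tool_pos: [573.4, 269.7, 113.4]
tcp_rot: [180.0, -30.1, 63.9]
ft_force: [0.3, 0.1, -3.4]
finger_gap: 49.2
grip_force: 65.2
```

Call:
apply_moves --pt "2 0 0 0 0.105 0" --pt "2 0 0 0 0.105 0" --pt "2 0 0 0 0.104 0" --pt "3 0 -1 0 0.148 0" --pt "2 0 0 0 0.149 0"

```text
time: 9.3
tool_pos: [577.9, 276.4, 122.9]
tcp_rot: [179.4, -65.4, 64.1]
ft_force: [-1.0, 0.3, -2.4]
finger_gap: 49.3
grip_force: 65.4
```

Run:
```python
from h import *
s=sense(); print(np.round(s['joint_pos']),s['tool_pos'],s['tcp_rot'])
rows([W((570,260,75),65,65,5)])
p,d=eyes.snapshot('side')
cv2.imwrite('pics/s3.png',cv2.resize(p[130:290,150:350],(800,600))[:,:,::-1])
R=D(65,65)
for r in models.cut_out('glue','side')[:3]:
    w=cloud(r['pixels'],d,'side'); m=np.median(w,0); print(r['confidence'],m.round())
    if m[0]>400 and m[1]<450: print(np.percentile(w,[1,50,99],axis=0).round())
```

```text
[-10.   8. 123.  81.  62. -35.] [577.89908145 276.35930864 122.89815952] [179.42507306 -65.41411088  64.11168979]
[[-10,0,4,0.005,-0.001,-0.001],[-10,0,5,0.005,-0.002,-0.001],[-10,0,5,0.005,-0.001,-0.002],[-11,0,4,0.005,-0.002,-0.001],[-10,0,5,0.004,-0.001,-0.002]]
max 11.0 11.704699910719626 0.3138219088915755 end [577.8 275.9  67. ] [179.9 -65.   65.1]
0.66 [258. 448.  48.]
0.61 [256. 262.  45.]
0.31 [ 766. -134.   46.]
[[ 738. -183.    2.]
 [ 766. -134.   46.]
 [ 807. -111.   55.]]
```

Call:
apply_moves --pt "-10 0 4 0.005 0 0" --pt "-10 0 5 0.005 0 0" --pt "-10 0 5 0 0 0" --pt "-10 0 4 0 0 0" --pt "-10 0 5 0 0 0"

```text
time: 10.02
tool_pos: [577.5, 276.9, 66.1]
tcp_rot: [-179.6, -65.1, 63.8]
ft_force: [0.5, 0.1, -2.6]
finger_gap: 49.4
grip_force: 65.4
```

Call:
apply_moves --pt "-2 0 1 0 0 0" --pt "-2 0 1 0 0 0" --pt "-2 0 1 0 0 0" --pt "0 0 0 0 0 0" --pt "0 0 0 0 0 0"

```text
time: 10.65
tool_pos: [577.8, 276.8, 60.4]
tcp_rot: [-179.7, -65.2, 63.9]
ft_force: [-0.2, -0.2, -2.6]
finger_gap: 49.4
grip_force: 65.4
```

Run:
```python
from h import *
p,d=eyes.snapshot('side')
cv2.imwrite('pics/s4.png',cv2.resize(p[170:290,160:320],(800,600))[:,:,::-1])
s=sense(); print(s['tool_pos'],s['tcp_rot'],s['ft_force'])
```

```text
[577.77302092 276.81291416  60.40809166] [-179.68693263  -65.15441309   63.85396719] [ 0.43383644 -0.28395387 -2.20708101]
```

View pics/s4.png

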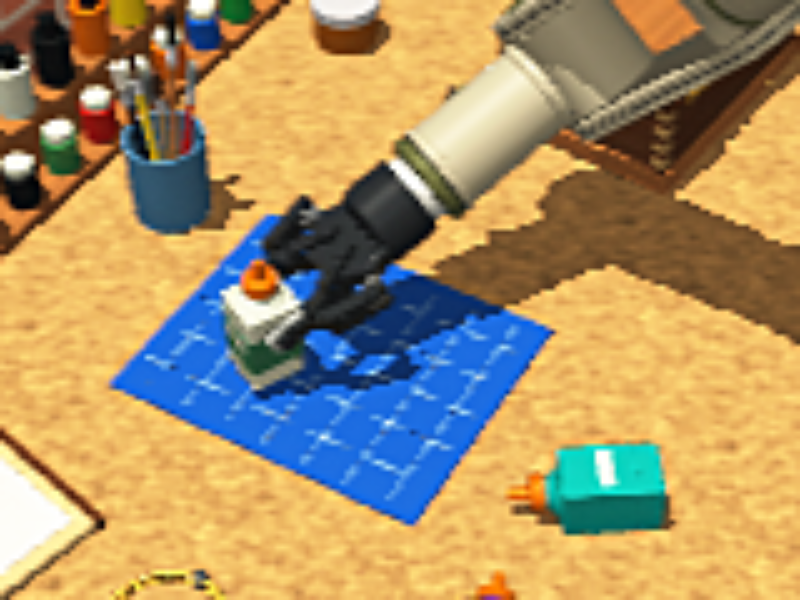

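The crop shows the bottle upright (260,330) over the mat and almost touching it, with the arm clear of the chest. I'll lower it slowly to contact.

Call:
apply_moves --pt "-2 0 1 0 0 0" --pt "0 0 0 0 0 0" --pt "-2 0 1 0 0 0" --pt "0 0 0 0 0 0" --pt "0 0 0 0 0 0"

```text
time: 11.32
tool_pos: [577.6, 277.0, 55.6]
tcp_rot: [-179.6, -65.1, 63.8]
ft_force: [-1.1, 0.0, -2.6]
finger_gap: 49.3
grip_force: 65.4
```

Call:
apply_moves --pt "-2 0 1 0 0 0" --pt "0 0 0 0 0 0" --pt "-1 0 0 0 0 0" --pt "0 0 0 0 0 0" --pt "0 0 0 0 0 0"

```text
time: 11.95
tool_pos: [577.6, 276.9, 53.2]
tcp_rot: [-179.7, -65.2, 63.9]
ft_force: [-2.2, 1.9, 3.7]
finger_gap: 49.8
grip_force: 65.5
```

Call:
apply_moves --pt "-1 0 0 0 0 0" --pt "0 0 0 0 0 0" --pt "0 0 0 0 0 0" --pt "0 0 0 0 0 0" --pt "0 0 0 0 0 0" --grip_force 20

```text
time: 12.58
tool_pos: [577.7, 276.9, 53.2]
tcp_rot: [-179.7, -65.3, 63.9]
ft_force: [-3.8, 1.9, 10.4]
finger_gap: 49.7
grip_force: 65.9
```

Call:
apply_moves --pt "0 0 0 0 0 0" --pt "0 0 0 0 0 0" --pt "0 0 0 0 0 0" --pt "0 0 0 0 0 0" --pt "0 0 0 0 0 0" --fingers 80

```text
time: 13.2
tool_pos: [577.3, 276.3, 51.5]
tcp_rot: [-179.6, -65.1, 63.8]
ft_force: [-0.3, 0.2, 0.4]
finger_gap: 79.9
grip_force: 0.0
```

Run:
```python
from h import *
p,d=eyes.snapshot('top')
cv2.imwrite('pics/t5.png',cv2.resize(p[140:230,160:280],(800,600))[:,:,::-1])
p,d=eyes.snapshot('side')
for r in models.cut_out('glue','side')[:3]:
    w=cloud(r['pixels'],d,'side'); m=np.median(w,0)
    print(r['confidence'],np.percentile(w,[1,50,99],axis=0).round().tolist())
rows([W((570,260,60),65,64,0),W(np.array([570,260,60])-130*D(65,64).as_matrix()[:,2],65,64,5)])
```

```text
0.86 [[226.0, 366.0, -2.0], [258.0, 445.0, 47.0], [307.0, 482.0, 54.0]]
0.85 [[540.0, 259.0, 3.0], [561.0, 284.0, 69.0], [603.0, 302.0, 121.0]]
0.62 [[214.0, 216.0, -1.0], [259.0, 262.0, 45.0], [317.0, 292.0, 54.0]]
[[0,0,-26,-0.001,-0.0,-0.0],[0,0,-26,-0.001,-0.001,-0.0],[0,0,-26,-0.0,-0.0,-0.0],[0,0,-26,-0.001,-0.001,-0.001],[0,0,-27,-0.0,-0.0,-0.0]]
max 27.0 27.0 0.09923920117592258 end [525.4 169.4 106.7] [-179.9  -65.    63.9]
```

View pics/t5.png

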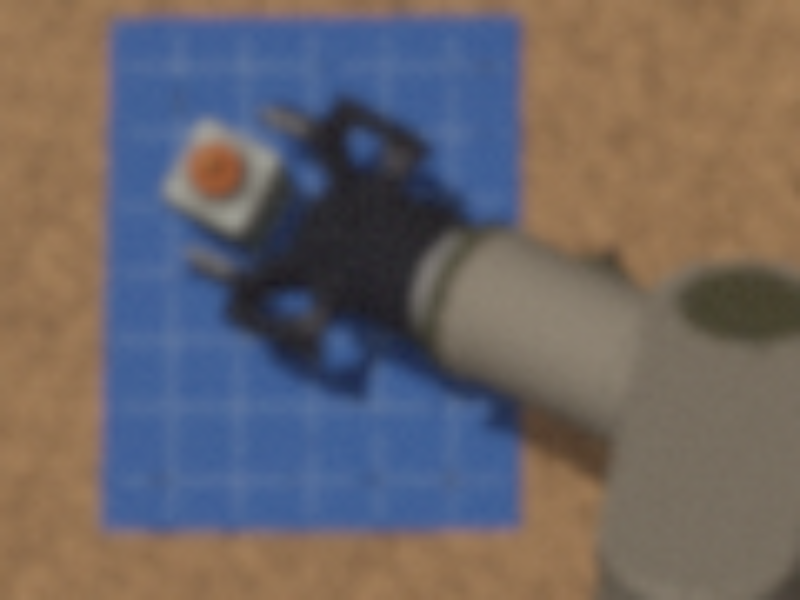

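The top crop shows the bottle upright (215,175) on the mat with the fingers open and clear of it. I retreat along the tool axis and plan the lid move.

Call:
apply_moves --pt "0 0 -26 0 0 0" --pt "0 0 -26 0 0 0" --pt "0 0 -26 0 0 0" --pt "0 0 -26 0 0 0" --pt "0 0 -26 0 0 0" --fingers 85

```text
time: 13.98
tool_pos: [525.6, 169.4, 106.6]
tcp_rot: [-179.6, -65.1, 63.8]
ft_force: [-0.7, 0.2, -1.0]
finger_gap: 84.9
grip_force: 0.0
```

```bash
cat >> h.py <<'E'
HP=np.array([534.,-249,154]); CY=-4.8
def C(P,phi,n=1):
    "grip point P on the bar, tool pitched phi forward in the chest's xz plane"
    c=np.array([np.cos(np.radians(CY)),np.sin(np.radians(CY)),0]); f=np.radians(phi); z=np.array([0,0,1])
    R=tool(np.sin(f)*c-np.cos(f)*z,np.cos(f)*c+np.sin(f)*z); return (np.array(P,float)+R.as_matrix()[:,2]*19,R,n)
def bar(th,HP=HP):
    c=np.array([np.cos(np.radians(CY)),np.sin(np.radians(CY)),0]); t=np.radians(th)+np.arctan2(49,160); r=np.hypot(160,49)
    return HP-160*c-[0,0,49]+r*np.cos(t)*c+np.array([0,0,r*np.sin(t)])
E
python3 - <<'E'
from kin import *
from scipy.optimize import least_squares
v=np.load('kin.npy'); lo=np.array([-169,-51,1.3,-76,0,-152]);hi=np.array([169,129,143,256,156,152])
s=sense(); print(s['tool_pos'],np.round(s['joint_pos']),s['time'])
for k in [0,.3,.5,.7]:
  q=np.array([-27,10,90,0,80,-21.]); 
  for th in [0,30,60]:
    tp,R,_=C(bar(th),-10+k*th)
    g=lambda q:np.r_[fk(q,v)[0]-tp,200*(fk(q,v)[1].inv()*R).as_rotvec()]
    o=least_squares(g,q,bounds=(lo,hi)); q=o.x; print(k,th,tp.round(),round(o.cost,1),q.round().tolist())
rows([W((500,110,240),40,72,4),W((505,0,290),10,82,4),(C(HP+[0,0,130],-8,1)[0],C(HP,-8)[1],7)])
E
```

```text
[525.61621683 169.42622319 106.64233623] [-26.   6. 127.  71.  73. -41.] 13.975
0 0 [ 531. -249.  135.] 0.0 [-28.0, 18.0, 84.0, -4.0, 87.0, -22.0]
0 30 [ 485. -245.  209.] 0.0 [-29.0, 8.0, 87.0, -4.0, 93.0, -25.0]
0 60 [ 409. -238.  249.] 0.0 [-33.0, -3.0, 95.0, -5.0, 97.0, -28.0]
0.3 0 [ 531. -249.  135.] 0.0 [-28.0, 18.0, 84.0, -4.0, 87.0, -22.0]
0.3 30 [ 488. -245.  208.] 0.0 [-32.0, 1.0, 95.0, -0.0, 85.0, -27.0]
0.3 60 [ 415. -239.  249.] 0.0 [-40.0, -19.0, 108.0, 5.0, 84.0, -35.0]
0.5 0 [ 531. -249.  135.] 0.0 [-28.0, 18.0, 84.0, -4.0, 87.0, -22.0]
0.5 30 [ 490. -245.  209.] 0.0 [-34.0, -4.0, 100.0, 2.0, 80.0, -29.0]
0.5 60 [ 418. -239.  250.] 0.0 [-46.0, -29.0, 117.0, 13.0, 77.0, -42.0]
0.7 0 [ 531. -249.  135.] 0.0 [-28.0, 18.0, 84.0, -4.0, 87.0, -22.0]
0.7 30 [ 492. -245.  209.] 0.0 [-36.0, -9.0, 105.0, 6.0, 75.0, -32.0]
0.7 60 [ 422. -240.  252.] 0.0 [-53.0, -39.0, 127.0, 25.0, 71.0, -52.0]
[[21,0,-24,0.027,-0.11,-0.022],[19,0,-27,0.027,-0.109,-0.021],[16,0,-29,0.027,-0.11,-0.022],[12,-1,-30,0.027,-0.109,-0.021],[-14,10,-27,0.019,-0.131,-0.04]]
[[-18,8,-25,0.019,-0.13,-0.04],[-21,7,-22,0.018,-0.131,-0.04],[-24,6,-19,0.019,-0.13,-0.04],[-35,9,-5,0.021,-0.026,-0.006],[-35,8,-5,0.02,-0.025,-0.006]]
[[-35,8,-4,0.021,-0.026,-0.006],[-35,8,-3,0.02,-0.025,-0.006],[-35,8,-2,0.021,-0.026,-0.007],[-36,7,-2,0.02,-0.025,-0.006],[-35,7,-1,0.021,-0.026,-0.007]]
max 36.0 36.72873534441391 7.9229933121847695 end [ 531.7 -248.5  265.4] [-172.     0.    85.2]
```

Call:
apply_moves --pt "21 0 -24 0.027 -0.11 -0.022" --pt "19 0 -27 0.027 -0.109 -0.021" --pt "16 0 -29 0.027 -0.11 -0.022" --pt "12 -1 -30 0.027 -0.109 -0.021" --pt "-14 10 -27 0.019 -0.131 -0.04" --fingers 60

```text
time: 14.6
tool_pos: [505.2, 91.5, 239.5]
tcp_rot: [179.2, -32.3, 75.0]
ft_force: [-0.0, -0.0, 0.2]
finger_gap: 59.7
grip_force: 0.0
```

Call:
apply_moves --pt "-18 8 -25 0.019 -0.13 -0.04" --pt "-21 7 -22 0.018 -0.131 -0.04" --pt "-24 6 -19 0.019 -0.13 -0.04" --pt "-35 9 -5 0.021 -0.026 -0.006" --pt "-35 8 -5 0.02 -0.025 -0.006"

```text
time: 15.22
tool_pos: [513.3, -68.7, 269.3]
tcp_rot: [-177.7, -7.1, 82.8]
ft_force: [0.2, -0.3, -0.6]
finger_gap: 60.4
grip_force: 0.0
```

Call:
apply_moves --pt "-35 8 -4 0.021 -0.026 -0.006" --pt "-35 8 -3 0.02 -0.025 -0.006" --pt "-35 8 -2 0.021 -0.026 -0.007" --pt "-36 7 -2 0.02 -0.025 -0.006" --pt "-35 7 -1 0.021 -0.026 -0.007"

```text
time: 15.85
tool_pos: [532.0, -248.9, 264.7]
tcp_rot: [-171.9, 0.0, 85.2]
ft_force: [1.0, -0.2, 0.2]
finger_gap: 60.1
grip_force: 0.0
```

Run:
```python
from h import *
P=pose(); print(P[0],P[1].as_euler('xyz',degrees=True),sense()['qd'])
p,d=eyes.snapshot('wrist'); cv2.imwrite('pics/w6.png',p[:,:,::-1])
print([(r['xyz'],r['confidence']) for r in models.place_of('lid_handle','wrist')])
M=None
K=eyes.get_calibration('wrist'); v,u=np.nonzero(d>0); w=world(np.c_[u,v],d[v,u],'wrist')
q=w[(w[:,2]>140)&(w[:,2]<175)&(np.hypot(w[:,0]-HP[0],w[:,1]-HP[1])<80)]
print(len(q),q[:,2].max(),cv2.minAreaRect(q[:,:2].astype(np.float32)))
```

```text
[ 532.00341315 -248.8903232   264.71620604] [-1.71921808e+02  2.49241958e-02  8.52405204e+01] [-13.26418514  26.99163525 -29.12287466 -16.42583262   5.76228441
 -18.66744183]
[([529.7, -247.7, 154.8], 0.55)]
1740 160.41657988024636 ((530.901123046875, -251.3265380859375), (105.75180053710938, 10.08145523071289), 84.79039764404297)
```

View pics/w6.png

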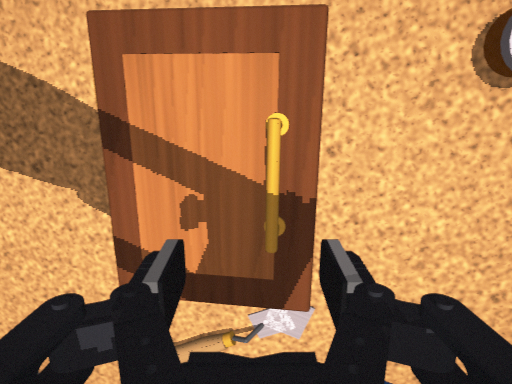

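The wrist view shows the bar at (272,190), nicely between the fingers. Bar centre is about (531,-250,154). Descend.

```bash
sed -i 's/HP=np.array(\[534.,-249,154\]); CY=-4.8/HP=np.array([531.,-250,154]); CY=-5.0/' h.py
python3 - <<'E'
from h import *
a=C(HP,-8,5); rows([a])
w=[C(bar(3*k),-8+1.5*k,1) for k in range(1,21)]
rows(w,(a[0],a[1]))
E
```

```text
[[0,3,26,-0.0,0.0,0.0],[0,3,25,-0.001,0.0,0.0],[0,3,26,-0.0,0.0,0.001],[0,3,25,-0.001,0.001,0.0],[0,3,26,-0.0,0.0,0.001]]
max 26.0 26.1725046566048 0.08102846845413955 end [ 528.6 -250.1  135. ] [-172.    0.   85.]
[[0,-3,-8,-0.026,-0.0,0.0],[0,-4,-8,-0.026,-0.0,0.0],[0,-4,-7,-0.027,0.0,0.0],[0,-4,-8,-0.026,-0.0,0.0],[0,-4,-7,-0.026,-0.0,0.0]]
[[0,-5,-7,-0.026,-0.0,0.0],[0,-4,-8,-0.026,-0.0,0.0],[0,-5,-7,-0.026,-0.0,0.0],[0,-5,-6,-0.027,-0.0,0.0],[0,-5,-7,-0.026,-0.0,-0.0]]
[[0,-5,-7,-0.026,-0.0,-0.0],[0,-6,-6,-0.026,-0.0,-0.0],[0,-5,-6,-0.026,-0.0,-0.0],[0,-6,-6,-0.027,-0.0,0.0],[0,-6,-6,-0.026,-0.0,0.0]]
[[0,-6,-6,-0.026,-0.0,-0.0],[0,-7,-6,-0.026,-0.0,0.0],[0,-6,-5,-0.026,-0.0,0.0],[0,-7,-5,-0.026,-0.0,0.0],[0,-6,-5,-0.027,-0.0,0.0]]
max 8.0 9.219544457292887 1.5469860468532226 end [ 416.4 -240.   250.2] [158.  -0.  85.]
```

Call:
apply_moves --pt "0 3 26 0 0 0" --pt "0 3 25 0 0 0" --pt "0 3 26 0 0 0" --pt "0 3 25 0 0 0" --pt "0 3 24 0 0 0"

```text
time: 16.58
tool_pos: [529.1, -246.6, 137.1]
tcp_rot: [-172.0, -0.0, 85.2]
ft_force: [0.4, 0.5, -0.2]
finger_gap: 59.9
grip_force: 0.0
```

Call:
apply_moves --pt "0 0 0 0 0 0" --pt "0 0 0 0 0 0" --pt "0 0 0 0 0 0" --pt "0 0 0 0 0 0" --pt "0 0 0 0 0 0" --fingers 24 --grip_force 40

```text
time: 17.2
tool_pos: [529.7, -247.8, 138.6]
tcp_rot: [-172.0, 0.0, 85.2]
ft_force: [0.0, 0.5, -0.2]
finger_gap: 24.2
grip_force: 0.0
```

Run:
```python
from h import *
P=pose(); g=P[0]-19*P[1].as_matrix()[:,2]; print(P[0],'grip',g)
p,d=eyes.snapshot('wrist'); cv2.imwrite('pics/w7.png',p[:,:,::-1])
v,u=np.nonzero(d>0); w=world(np.c_[u,v],d[v,u],'wrist')
q=w[(w[:,2]>143)&(w[:,2]<170)&(w[:,1]>-230)&(w[:,1]<-190)&(abs(w[:,0]-535)<60)]
c=np.array([np.cos(np.radians(CY)),np.sin(np.radians(CY))]); print(len(q),np.percentile((q[:,:2]-g[:2])@c,[2,50,98]).round(1))
```

```text
[ 529.6590004  -247.75153701  138.6290105 ] grip [ 532.28452383 -247.96242863  157.4455498 ]
2196 [-5.5 -0.1  4.1]
```

View pics/w7.png

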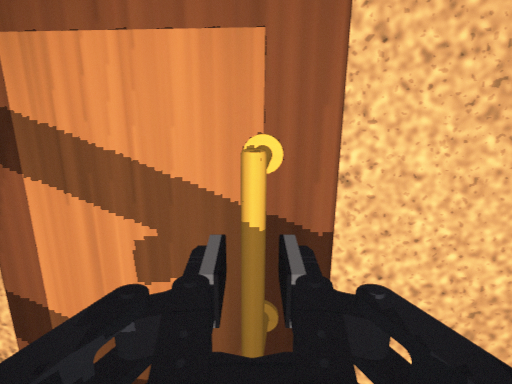

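The bar (252,250) is centred between the pads. I go 3 mm deeper and close.

Call:
apply_moves --pt "0 0 3 0 0 0" --pt "0 0 0 0 0 0" --pt "0 0 0 0 0 0" --pt "0 0 0 0 0 0" --pt "0 0 0 0 0 0" --fingers 0 --grip_force 60

```text
time: 17.88
tool_pos: [529.6, -247.8, 136.1]
tcp_rot: [-172.1, 0.0, 85.2]
ft_force: [-0.7, 0.7, 5.8]
finger_gap: 7.9
grip_force: 58.5
```

Call:
apply_moves --pt "0 -3 -8 -0.026 0 0" --pt "0 -4 -8 -0.026 0 0" --pt "0 -4 -7 -0.027 0 0" --pt "0 -4 -8 -0.026 0 0" --pt "0 -4 -7 -0.026 0 0"

```text
time: 18.5
tool_pos: [514.5, -246.4, 175.1]
tcp_rot: [-179.7, 0.0, 85.2]
ft_force: [6.2, -0.8, -2.1]
finger_gap: 7.7
grip_force: 58.5
```

Run:
```python
from h import *
P=pose(); print('grip',P[0]-19*P[1].as_matrix()[:,2],'bar15',bar(15),sense()['ft_force'])
p,d=eyes.snapshot('side'); np.savez('side7.npz',p=p,d=d)
print([(r['xyz'],round(r['confidence'],2)) for r in models.place_of('lid_handle','side')])
# lid surface plane
for r in models.cut_out('lid','side')[:1]:
    w=cloud(r['pixels'],d,'side'); q=w[(w[:,2]>112)&(w[:,0]<500)]; c=np.array([np.cos(np.radians(CY)),np.sin(np.radians(CY))])
    A=np.polyfit(q[:,:2]@c,q[:,2],1); print('slope deg',np.degrees(np.arctan(A[0])),len(q))
```

```text
grip [ 514.64157943 -246.39677695  194.08598403] bar15 [ 512.93500434 -248.41951767  193.7414127 ] [ 6.18172845 -0.75570317 -2.11322394]
[([767.0, 148.3, -0.6], 0.66), ([514.1, -245.4, 193.0], 0.57)]
slope deg 18.692083169575135 1119
```

The lid is rising at about 15°. I continue along the arc.

Call:
apply_moves --pt "0 -5 -7 -0.026 0 0" --pt "0 -4 -8 -0.026 0 0" --pt "0 -5 -7 -0.026 0 0" --pt "0 -5 -6 -0.027 0 0" --pt "0 -5 -7 -0.026 0 0"

```text
time: 19.27
tool_pos: [489.5, -244.2, 209.5]
tcp_rot: [172.8, 0.0, 85.2]
ft_force: [7.1, -0.3, -0.2]
finger_gap: 7.5
grip_force: 59.3
```

Call:
apply_moves --pt "0 -5 -7 -0.026 0 0" --pt "0 -6 -6 -0.026 0 0" --pt "0 -5 -6 -0.026 0 0" --pt "0 -6 -6 -0.027 0 0" --pt "0 -6 -6 -0.026 0 0"

```text
time: 19.9
tool_pos: [456.9, -241.3, 235.8]
tcp_rot: [165.2, 0.0, 85.3]
ft_force: [7.4, 2.3, 3.4]
finger_gap: 7.7
grip_force: 58.9
```

Run:
```python
from h import *
s=sense();P=pose(s); g=P[0]-19*P[1].as_matrix()[:,2]; print('grip',g,'bar45',bar(45),s['ft_force'],np.round(s['joint_pos']))
rows([C(bar(45+3*k),14.5+1.5*k,1) for k in range(1,6)])
```

```text
grip [ 452.049806   -240.91049734  254.1450649 ] bar45 [ 449.79902724 -242.89583542  252.78531727] [7.43898848 2.27465213 3.42746953] [-39. -19. 111.   9.  76. -36.]
[[-2,-9,-5,-0.021,-0.001,0.004],[0,-6,-6,-0.026,0.0,0.0],[0,-6,-5,-0.027,0.0,0.0],[0,-7,-5,-0.026,0.0,0.0],[0,-6,-5,-0.026,0.0,0.0]]
max 9.0 10.488088481701515 1.5469860468532226 end [ 416.6 -239.9  250.4] [158.   0.  85.]
```

Call:
apply_moves --pt "0 -6 -6 -0.026 0 0" --pt "0 -7 -6 -0.026 0 0" --pt "0 -6 -5 -0.026 0 0" --pt "0 -7 -5 -0.026 0 0" --pt "0 -6 -5 -0.027 0 0"

```text
time: 20.52
tool_pos: [418.5, -238.0, 252.6]
tcp_rot: [157.7, 0.0, 85.3]
ft_force: [5.7, 3.7, 5.4]
finger_gap: 7.4
grip_force: 58.6
```

Run:
```python
from h import *
s=sense();P=pose(s); g=P[0]-19*P[1].as_matrix()[:,2]; print('grip',g,'bar60',bar(60),s['ft_force'],np.round(s['joint_pos']))
c=np.array([np.cos(np.radians(CY)),np.sin(np.radians(CY)),0])
h=bar(0)-160*c-[0,0,49]; e=g-h; print('angle',np.degrees(np.arctan2(e[2],e@c)-np.arctan2(49,160)),np.hypot(e[2],e@c))
for cam in ['side','top']:
    p,d=eyes.snapshot(cam); np.savez(f'{cam}8.npz',p=p,d=d)
    if cam=='side': cv2.imwrite('pics/s8.png',cv2.resize(p[60:300,150:470],(800,600))[:,:,::-1])
    print(cam,[(r['xyz'],round(r['confidence'],2)) for r in models.place_of('lid_handle',cam)],[(r['xyz'],round(r['confidence'],2)) for r in models.place_of('glue',cam)])
    for r in models.cut_out('lid',cam)[:1]:
        w=cloud(r['pixels'],d,cam); q=np.c_[w@c-h@c,w[:,2]-105]; np.save(f'lid_{cam}.npy',q); print(len(q),np.percentile(q,[1,25,50,75,99],axis=0).round().tolist())
```

```text
grip [ 411.32686199 -237.35289631  270.18971009] bar60 [ 409.03065829 -239.3290653   268.06406461] [5.6500138  3.73204985 5.39745776] [-47. -33. 120.  15.  76. -44.]
angle 59.465759711079656 169.88861546122195
side [([409.0, -235.9, 269.6], 0.74)] [([219.9, 221.2, 27.6], 0.69), ([570.2, 269.9, -0.1], 0.63), ([248.3, 471.2, 25.4], 0.57)]
1319 [[-8.0, 7.0], [14.0, 46.0], [36.0, 82.0], [59.0, 125.0], [93.0, 172.0]]
top [([409.1, -240.0, 269.4], 0.63)] [([245.3, 475.0, 23.5], 0.9), ([222.5, 217.6, 27.0], 0.7), ([577.2, 269.5, 3.3], 0.48)]
2378 [[-10.0, -4.0], [26.0, 72.0], [53.0, 123.0], [75.0, 160.0], [97.0, 233.0]]
```

View pics/s8.png

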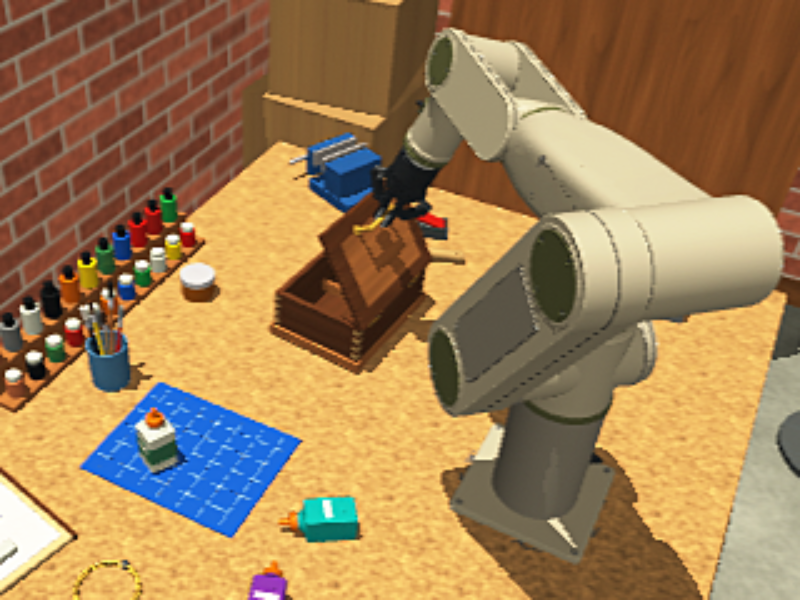

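The picture shows the lid propped about 60° open, held at the bar (370,228), and the bottle standing on the mat (155,440). I check the angle with a plane fit.

Run:
```python
import numpy as np
for c in ['side','top']:
    q=np.load(f'lid_{c}.npy'); best=(0,)
    q=q[(q[:,1]>10)]
    for a in np.arange(50,70,.25):
        t=np.radians(a); n=q@[-np.sin(t),np.cos(t)]
        h,e=np.histogram(n,np.arange(-20,60,1.5)); k=h.argmax()
        if h[k]>best[0]: best=(h[k],a,e[k])
    t=np.radians(best[1]); n=q@[-np.sin(t),np.cos(t)]; s=q[abs(n-best[2]-.75)<3]
    u,_,v=np.linalg.svd(s-s.mean(0),full_matrices=False); print(c,best,len(s),np.degrees(np.arctan(v[0,1]/v[0,0])))
```

```text
side (np.int64(286), np.float64(58.75), np.float64(11.5)) 900 58.85140007363693
top (np.int64(534), np.float64(59.0), np.float64(14.5)) 1687 59.01432276711087
```

Call:
apply_moves --pt "0 -2 -1 -0.01 0 0" --pt "0 0 0 0 0 0" --pt "0 0 0 0 0 0" --pt "0 0 0 0 0 0" --pt "0 0 0 0 0 0"

```text
time: 21.55
tool_pos: [416.7, -237.8, 253.1]
tcp_rot: [157.1, 0.0, 85.3]
ft_force: [7.0, 4.4, 7.9]
finger_gap: 7.6
grip_force: 59.4
```

Run:
```python
from h import *
s=sense();P=pose(s); g=P[0]-19*P[1].as_matrix()[:,2]
c=np.array([np.cos(np.radians(CY)),np.sin(np.radians(CY)),0]); h=bar(0)-160*c-[0,0,49]; e=g-h
print('angle',np.degrees(np.arctan2(e[2],e@c)-np.arctan2(49,160)),s['ft_force'],s['finger_gap'],s['grip_force'],s['time'])
for cam in ['side','top']:
    p,d=eyes.snapshot(cam)
    for r in models.cut_out('lid',cam)[:1]:
        w=cloud(r['pixels'],d,cam); q=np.c_[w@c-h@c,w[:,2]-105]; n=q@[-np.sin(np.radians(59.5)),np.cos(np.radians(59.5))]
        k=np.median(n); s=q[(abs(n-k)<4)&(q[:,1]>10)]; v=np.linalg.svd(s-s.mean(0),full_matrices=False)[2]; print(cam,np.degrees(np.arctan(v[0,1]/v[0,0])))
    if cam=='side':
        for r in models.cut_out('glue',cam)[:3]: print(np.percentile(cloud(r['pixels'],d,cam),[1,99],axis=0).round().tolist())
```

```text
angle 60.14090810864926 [6.95432432 4.42742025 7.89001895] 7.584435914828375 59.36306834220886 21.55
side 59.593800421686296
[[226.0, 379.0, 5.0], [290.0, 483.0, 54.0]]
[[212.0, 216.0, -0.0], [314.0, 292.0, 53.0]]
[[542.0, 258.0, 10.0], [602.0, 303.0, 116.0]]
top 59.59790441631146
```

The lid is at about 60°, the grip is firm, and the bottle is standing on the mat. I'm handing in.

```bash
python3 -c "
from bench import job
print(job.hand_in())"
```

```text
the job is handed in; nothing more can be done
None
```

The glue bottle is standing upright and released on the blue mat, and the gripper is holding the chest lid at about 60° (59.6° by camera, 60.1° by arm pose). I handed the job in at about 22 s on the robot's clock, with the lid still held; no verdict came back.

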